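# Register a border tile in the setting case and shut it

## Robot

A 7-joint arm with a two-finger parallel gripper is mounted at the origin on the work surface. World frame = base frame: x ahead of the robot, y to its left, z up, the work surface at z = 0. Lengths are in mm, angles in rad, forces in N, time in s.
With the tool pointing down it reaches from about 400 to 875 mm from the base axis. Payload 6.5 kg.
Tool frame: the origin (TCP) lies at the very end of the fingers, on their centre line; the grasp point (between the pads) lies 19 mm behind it; z points along the fingers, y is the line along which they close (so a half turn about z gives the same grasp; the last joint's range is limited). The gripper opens to 88 mm and grips with 3 to 60 N. Pads are 18 mm wide; open, the fingers measure 123 mm over their backs; the gripper's body (75 mm by 187 mm) begins 45 mm behind the grasp point.
Start: joints at [-1.333, 0.536, -0.004, 1.538, 0.003, 1.067, -0.071], TCP at [194.441, 620.228, 238.716] pointing down, gripper open.
Joint ranges: [-2.7, 2.7], [-0.37, 2.16], [-1.27, 1.26], [0.24, 2.4], [-1.31, 4.45], [0.19, 1.91], [-2.76, 2.76]. Speed limits (rad/s): [2.39, 2.39, 3.14, 3.14, 3.14, 3.14, 3.14].

## Interface

Orientations are given as a unit quaternion [w, x, y, z].
In Python, from bench import telemetry, vision, manip gives the robot as it stands. The module is installed in compiled form; this text tells all that it offers.
- The arm moves only by the shell command python3 -m crank 'ROWS' [FORCE]. ROWS is JSON, a list of rows, each an object of numbers: "dx", "dy", "dz": the shift along the world's x, y, z in cm; "yaw": the turn about the world's z in rad; "fingers": the finger opening in cm, from 0 to 8.81. In form: [{"dx": .., "dy": .., "dz": .., "yaw": .., "fingers": ..}, ...]. A call has 1 to 12 rows; each row shifts and turns the commanded pose from where the row before left it; what a row does not reach is not made up. A row lasts 1/12 s, in which the tool goes at most 41.7 mm and 7.16 degrees, less where a joint would pass 70% of its speed; a pose out of reach is approached as far as the arm can. A call is refused whole if a number of a shift passes 4.17 or a number of a turn 0.125, either way. A call with a gripper value outside its range is refused whole. The fingers move at their own pace and stop on an object; FORCE is the grip in N (left out, the last holds). Time passes only in rows, so rows that do not move let the fingers close. It gives the time, the measured TCP pose, the force, the opening and the grip force at its end, in the units of the state.
- telemetry.state(): the state, without advancing time (a new reading comes with each control period).
- vision.camera(name): name is "scene" or "top" or "wrist"; returns the picture (480x640x3 uint8, red, green, blue); there is no depth.
- vision.camera_model(name): a dict with "K" (3x3 intrinsics, pixels), "k1" (the pictures are not rectified: a ray, as slopes to the right and down, at radius r is drawn at 1 + k1 r^2 times it, then the intrinsics apply), "R" (3x3) and "t" (3): a world point X has camera coordinates R X + t; the wrist camera has in their place "tool_from_camera" (4x4, takes a point from camera to tool coordinates, whose origin is the TCP and whose axes are the flange's). Camera axes: x right, y down, z forward; pixel columns grow to the right and rows downward; lengths in mm; the calibration is good to about 2 mm. A picture is of the moment at which its call begins: read the wrist's pose just before it. camera_model takes no time and is no camera call.
- manip.finish_job(): hands the job in; it is judged then, once.
The state is a dict: "clock": time; "q": joint angles; "dq": joint speeds; "joint_torque": joint torques, N m; "tool_pos": TCP position; "ee_rot": TCP orientation; "wrist_force": force on the tool from outside, world axes, zero at the start; "wrist_torque": the same for the moment, N m; "finger_gap": finger opening in mm; "grip_force": force on a finger pad.
Only numpy, scipy, OpenCV 4.12 (cv2) and the standard library are available. Lean on these libraries where they do the work, as an engineer would, in place of code of your own. Each camera call takes 0.05 s, during which the arm holds its last target. There are 200 camera calls.

## Task

Take the longer of the two border tiles off the sloping rest, lay it flat in the open setting case and push it home so that its side is flush against the long metal stop and its end against the short one. Then break the lid's folding stay at its knee, and lower the lid gently until it is fully shut, with the tile still flush against both stops. Leave everything else on the table where it is.

Things in the scene. Friction and masses are not known exactly. Their poses are not given: they have to be found in the camera images.
- tile_long_center (a point): Centre of the long tile: loose terracotta bar 100 mm long (x), 24 wide (y), 14 thick (z), about 75 g. It starts on either ridge of the sloping rest, length down the slope, so its z leans 30 degrees from vertical towards the rest's -x. The ridge under it is only 15 mm wide, so fingers can pass both long sides and reach 10 mm below its underside; a lip as high as 9 mm stops its lower end.
- tile_short_center (a point): Centre of the other tile, same material, width and thickness but only 58 mm long, lying in the same way on the other ridge. Not to be used; stays where it is.
- rest: Sloping wooden tile rest fixed to the table, 125 x 170 mm base plate 8 mm thick; origin at the centre of its underside, z up, x uphill. Two ridges along x at y = -50 mm and +50 mm, their upper faces falling 30 degrees towards -x, 58 mm high at x = 0.
- case: Setting case fixed to the table: wooden box 220 x 220 mm, walls 8 mm thick, 44 mm high (the -y one only a 16 mm sill), floor at z = 12 mm. Origin under its centre, x away from the robot at zero yaw; the lid's hinge runs along the +y wall. Glued mosaic pieces 3 mm high lie at x below -65 mm. The tile goes with its length along the case's y; home, its centre is at case x 50, y 25, z 19 mm.
- long_stop (a point): Middle of the face of the long stop, an aluminium strip 10 mm high on the case floor, 92 mm long along the case's y (-17 to 75 mm); the face is at case x = 62 mm and looks to -x (to the case's middle). The tile's long side goes against it. Case axes.
- short_stop (a point): Point on the face of the short stop, an aluminium strip 10 mm high on the case floor, along the case's x (10 to 62 mm); the face is at case y = 75 mm and looks to -y (away from the hinge). The tile's end goes against it, its middle at this point. Case axes.
- lid (a joint): Lid angle in rad: 0 = held open by the stay, 75 degrees from shut, leaning over the hinge side of the case; 1.309 = shut on the walls. The hinge is stiff: the lid stays where it is left, and 1 to 4 N at the free edge pushes it down. With the stay locked it cannot be lowered.
- lid_hinge (a point): Point on the hinge axis at the middle of the case's +y wall, 44 mm above the table. Its axes are the lid's: x along the hinge, -y to the free edge, z out of the outer face. The lid is a wooden frame 220 x 220 mm, 8 mm thick (outer face at z = 8 mm), members 22 mm wide, with a clear pane 2 mm below the outer face.
- lid_edge (a point): Middle of the lid's free edge, on its outer face, 220 mm from the hinge axis (259 mm above the table when open).
- stay_knee (a joint): Fold of the stay at its knee, rad: 0 = locked, a little over centre (knee bulging away from the hinge); 0.14 = straight; grows as the knee is pushed towards the hinge and down; near 3 when the lid is shut. It is broken when well past straight, 0.35 or more; then it stays as left and folds freely with the lid.
- knee_pin (a point): Middle of the knee pin: dark steel, 16 mm diameter, 30 mm long along the case's x (case x 115 to 145 mm), joining the stay's two 78 mm links outside the case's +x wall, 90 mm above the table. Push it about 20 mm towards the hinge and down (case y +0.84, z -0.54) with a few newtons. The open lid leans over it, so the tool must be tilted, its body away from the hinge. Axes turn with the link.
- glue: Glue bottle, 44 mm diameter, 130 mm tall, standing; origin at its foot. Bystander.
- mug: Mug, 82 mm diameter, 95 mm tall, standing; origin at its foot. Bystander.
- pots: Stack of nested white pots, 94 mm diameter, 104 mm tall; origin at its foot. Bystander.
- magnifier: Hand magnifier lying flat, 85 mm ring with a 85 mm handle along its x; origin under the ring's centre. Bystander.
- nippers: Tile nippers lying flat, 185 x 60 mm, 12 mm high; origin near the pivot, handles along -x. Bystander.
- pencil: Pencil lying flat, 175 mm long along its x; origin at its middle. Bystander.
- tile_long: The long tile's body (same axes as its centre point); origin at the middle of its underside, 7 mm below the centre.
Mind the look-alikes: they are no part of the job. Leave any turquoise or yellow look-alike of the tile_long alone.

How it is judged (in metres and radians):
On the way, in this order (a step that is already met when the one before it is completed fails the run):
1. the long tile lies flat on the case floor, not yet against the stops (z of tile_long_center in the frame of case between 0.016 and 0.0215 m and x of tile_long_center in the frame of case between -0.09 and 0.09 m and y of tile_long_center in the frame of case between -0.09 and 0.09 m), for 0.1 s.
2. the long tile is flush against both stops (within 2 mm and 0.03 rad) (x of tile_long_center in the frame of case between 0.048 and 0.052 m and y of tile_long_center in the frame of case between 0.023 and 0.027 m and z of tile_long_center in the frame of case below 0.0215 m and angle between the x axis of tile_long_center and the y axis of case, either way round below 0.03 rad), for 0.2 s.
3. the stay is broken at its knee (folded 0.35 rad or more) (value of joint stay_knee above 0.35 rad), for 0.1 s.
At the end, for the whole second after the job is handed in: The lid is shut (within 0.03 rad) and the long tile lies at rest flat on the case floor, its side within 2 mm of the long stop, its end within 2 mm of the short stop, and parallel to the long stop within 0.03 rad (all of step 2 and value of joint lid above 1.279 rad and linear speed of tile_long below 0.01 m/s); the robot touches nothing.
It fails at once if the short tile or another loose thing on the table is moved by more than 30 mm (distance of any of tile_short_center, glue, mug, pots, magnifier, nippers, pencil from where it was at the start of the episode above 0.03 m).
It fails at once if the lid is slammed (faster than 3 rad/s) (velocity of joint lid above 3 rad/s).
It also fails if it takes over 64 s, if anything falls off the work surface, if the arm or the gripper's body presses on something with over 40 N, if the wrist force passes 120 N, or if a joint passes its speed limit or range.

## Working session

There is one attempt and no reset: what is moved stays moved. The work goes in short steps, Python scripts to look and compute and a shell command to move; the robot and the scene stay as the last step left them, time stands still between calls to the robot, and variables do not carry over. Pictures are saved under pics/ and viewed, at most 10 in all, crops included, and the job is handed in when it is done.

```bash
mkdir -p pics; ls
cat > h.py <<'E'
import numpy as np, cv2
from bench import telemetry, vision, manip
from scipy.spatial.transform import Rotation as Ro
def snap(n,f,box=None,sc=1):
    im=vision.camera(n); cv2.imwrite('pics/raw_'+f+'.png',im[:,:,::-1])
    if box: im=im[box[1]:box[3],box[0]:box[2]]
    if sc!=1: im=cv2.resize(im,None,fx=sc,fy=sc,interpolation=cv2.INTER_CUBIC)
    cv2.imwrite('pics/'+f+'.png',im[:,:,::-1])
def ray(n,u,v,pose=None):
    m=vision.camera_model(n);K=np.array(m['K'])
    d=np.linalg.solve(K,[u,v,1.])[:2]; r=d.copy()
    for _ in range(30): r=d/(1+m['k1']*(r@r))
    r=np.append(r,1)
    if n=='wrist':
        T=np.array(m['tool_from_camera']);p,q=pose
        R=Ro.from_quat([q[1],q[2],q[3],q[0]]).as_matrix()
        return R@T[:3,3]+p, R@T[:3,:3]@r
    R=np.array(m['R']);t=np.array(m['t'])
    return -R.T@t, R.T@r
def atz(n,u,v,z,pose=None):
    o,d=ray(n,u,v,pose); return (o+d*(z-o[2])/d[2]).round(1)
def proj(n,X,pose=None):
    m=vision.camera_model(n);X=np.array(X,float)
    if n=='wrist':
        T=np.array(m['tool_from_camera']);p,q=pose
        R=Ro.from_quat([q[1],q[2],q[3],q[0]]).as_matrix()
        c=T[:3,:3].T@(R.T@(X-p)-T[:3,3])
    else: c=np.array(m['R'])@X+np.array(m['t'])
    s=c[:2]/c[2]; s=s*(1+m['k1']*(s@s)); K=np.array(m['K'])
    return (K@np.append(s,1))[:2].round(1)
def P():
    s=telemetry.state(); return np.array(s['tool_pos']),np.array(s['ee_rot'])
E
python3 - <<'E'
from h import *
print(telemetry.state())
for n in('scene','top'):
    snap(n,n+'1'); o,d=ray(n,320,240); print(n,o,d)
print(vision.camera_model('wrist'))
E
```

```text
pics
{'clock': 0.0, 'q': array([-1.33316601,  0.53719604, -0.00446167,  1.53882879,  0.00260675,
        1.06728165, -0.07120601]), 'dq': array([-4.69999857e-05,  6.99567753e-05,  3.72177828e-05, -3.94466366e-04,
        1.31637959e-03,  3.63073371e-04, -1.22125970e-03]), 'joint_torque': array([-2.70355722e-04, -5.71011007e+01,  9.90759060e-01, -2.51592100e+01,
       -5.62568929e-02,  1.81370415e-02,  1.67154371e-04]), 'tool_pos': array([194.29083098, 619.66031335, 237.83677937]), 'ee_rot': array([-6.98491297e-05,  1.51287516e-01,  9.88489433e-01, -8.51143821e-04]), 'wrist_force': array([-0.88082233,  0.15991639, -0.21595469]), 'wrist_torque': array([0.04281656, 0.00979461, 0.00486644]), 'grip_force': 0.0, 'finger_gap': 88.25105022147042}
scene [1142.31803646  322.60264303 1013.5636475 ] [-0.56461466 -0.28786721 -0.77357749]
top [ 424.97677606  -10.82796075 1199.58314803] [ 0.09146449  0.01193621 -0.99578944]
{'K': array([[369.10519826,   0.        , 322.42498385],
       [  0.        , 369.10519826, 247.18809498],
       [  0.        ,   0.        ,   1.        ]]), 'k1': -0.05879686062177288, 'tool_from_camera': array([[-1.66631067e-03, -9.50425498e-01, -3.10947899e-01,
         8.03079794e+01],
       [ 9.99998575e-01, -1.50002705e-03, -7.73905671e-04,
        -8.92183809e-01],
       [ 2.69109422e-04, -3.10948746e-01,  9.50426644e-01,
        -1.45808763e+02],
       [ 0.00000000e+00,  0.00000000e+00,  0.00000000e+00,
         1.00000000e+00]])}
```

View pics/top1.png

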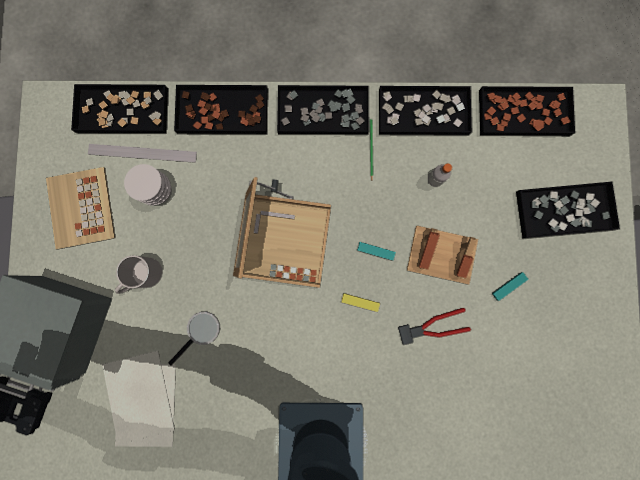

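View pics/scene1.png

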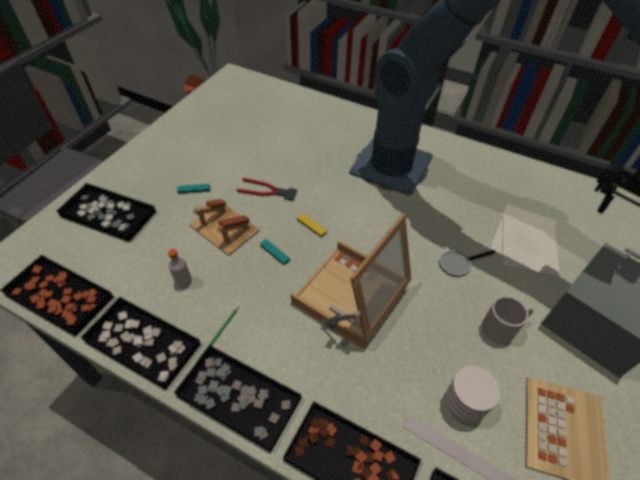

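Run:
```python
import cv2,numpy as np
im=cv2.imread('pics/raw_top1.png'); s=cv2.imread('pics/raw_scene1.png')
r=lambda a,w,h:cv2.resize(a,(w,h),interpolation=cv2.INTER_CUBIC)
A=r(im[170:300,225:345],480,520)   # x4
B=r(im[220:290,400:480],320,280)   # x4
C=r(s[190:260,185:265],320,280)    # x4
cv2.imwrite('pics/crop1.png',np.hstack([A,np.vstack([B,C])[:520]]))
```

```text
(no output)
```

View pics/crop1.png

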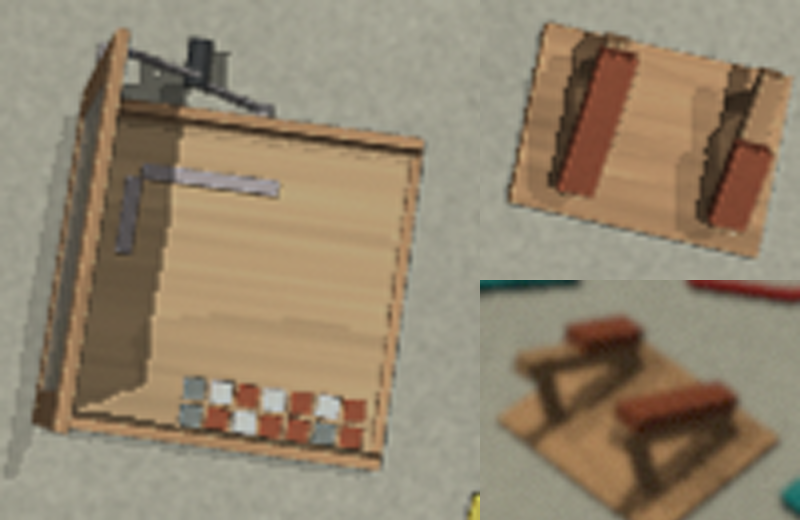

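Run:
```python
from h import *
A=lambda u,v,z:atz('top',225+(u+.5)/4-.5,170+(v+.5)/4-.5,z)
B=lambda u,v,z:atz('top',400+(u-480+.5)/4-.5,220+(v+.5)/4-.5,z)
c=dict(long_end=A(278,195,22),corner=A(146,180,22),short_end=A(133,253,22),wallTR=A(422,140,44),wallBR=A(382,468,44),pin0=A(188,60,90),pin1=A(212,62,90),pinfar=A(201,40,90),pinnear=A(201,83,90),lidfar=A(122,30,256),lidlow=A(40,420,256))
for k,v in c.items():print(k,v)
rc=[B(*p,8) for p in((545,22),(790,75),(755,258),(512,203))]
print('rest',rc,np.mean(rc,0))
for a,b in((0,3),(1,2),(1,0),(2,3)):
    d=rc[a]-rc[b];print(np.hypot(*d[:2]),np.degrees(np.arctan2(d[1],d[0])))
# long tile top-face corners: high end z?, low end
# origin ridge: centre z at x=0 upper face 58
for p in((603,48),(637,53),(557,190),(594,195)): print(p,B(*p,90),B(*p,40))
for p in((725,142),(771,150),(711,228),(748,233)): print(p,B(*p,70),B(*p,40))
```

```text
long_end [590.8  72.9  22. ]
corner [600.4 161.5  22. ]
short_end [551.2 169.2  22. ]
wallTR [624.8 -22.9  44. ]
wallBR [410.    1.8  44. ]
pin0 [667.4 126.4  90. ]
pin1 [666.2 111.1  90. ]
pinfar [680.3 118.4  90. ]
pinnear [652.6 117.9  90. ]
lidfar [647.4 141.9 256. ]
lidlow [436.8 180.8 256. ]
rest [array([ 576.4, -255.3,    8. ]), array([ 541.5, -419.9,    8. ]), array([ 418.7, -393.3,    8. ]), array([ 454.3, -231.6,    8. ])] [ 497.725 -325.025    8.   ]
124.37885672412331 -10.98469975426584
125.64792079457582 -12.222151596399392
168.25923451626656 -101.97108533620975
165.57249167660675 -102.41620560155584
(603, 48) [ 549.8 -274.7   90. ] [ 555.4 -286.6   40. ]
(637, 53) [ 546.8 -296.    90. ] [ 552.2 -308.9   40. ]
(557, 190) [ 460.5 -244.6   90. ] [ 462.1 -255.1   40. ]
(594, 195) [ 457.6 -267.6   90. ] [ 459.  -279.2   40. ]
(725, 142) [ 492.3 -356.1   70. ] [ 494.1 -365.3   40. ]
(771, 150) [ 487.4 -385.2   70. ] [ 489.1 -395.2   40. ]
(711, 228) [ 437.8 -346.    70. ] [ 438.1 -354.9   40. ]
(748, 233) [ 434.7 -369.4   70. ] [ 435.  -378.9   40. ]
```

The top view shows the case at about (285,235) with its hinge side to the left. The L-shaped stops have their corner at about (261,215), and the knee pin is at (275,185). The long tile is on the left ridge of the rest at (429,250), with its uphill end at the top of the picture. The positions fit the given sizes to within about 4 mm, so I'll start moving.

```bash
python3 -m crank '[{"dx":1.6,"dy":-3.6,"dz":0.6,"fingers":6},{"dx":1.6,"dy":-3.6,"dz":0.6},{"dx":1.6,"dy":-3.6,"dz":0.6},{"dx":1.6,"dy":-3.6,"dz":0.6},{"dx":1.6,"dy":-3.6,"dz":0.6},{"dx":1.6,"dy":-3.6,"dz":0.6},{"dx":1.6,"dy":-3.6,"dz":0.6},{"dx":1.6,"dy":-3.6,"dz":0.6},{"dx":1.6,"dy":-3.6,"dz":0.6},{"dx":1.6,"dy":-3.6,"dz":0.6},{"dx":1.6,"dy":-3.6,"dz":0.6},{"dx":1.6,"dy":-3.6,"dz":0.6}]' 10; python3 -m crank '[{"dx":0.8,"dy":-3.8,"dz":-0.4,"yaw":0.05},{"dx":0.8,"dy":-3.8,"dz":-0.4,"yaw":0.05},{"dx":0.8,"dy":-3.8,"dz":-0.4},{"dx":0.8,"dy":-3.8,"dz":-0.4},{"dx":0.8,"dy":-3.8,"dz":-0.4},{"dx":0.8,"dy":-3.8,"dz":-0.4},{"dx":0.8,"dy":-3.8,"dz":-0.4},{"dx":0.8,"dy":-3.8,"dz":-0.4},{"dx":0.8,"dy":-3.8,"dz":-0.4},{"dx":0.8,"dy":-3.8,"dz":-0.4},{"dx":0.8,"dy":-3.8,"dz":-0.4},{"dx":0.8,"dy":-3.8,"dz":-0.4}]'; python3 -m crank '[{"dz":-3},{"dz":-3},{"dz":-1},{}]'
python3 - <<'E'
from h import *
p=P();print(p);snap('wrist','w1')
print(proj('wrist',[504.5,-276,71],p))
E
```

```text
(array([194.29653681, 619.72880608, 237.96926138]), array([-5.16537358e-05,  1.51273361e-01,  9.88491691e-01, -7.37211095e-04]))
[-127.5  552.6]schema error: expected keys dx, dy, dz, yaw, fingers
schema error: expected keys dx, dy, dz, yaw, fingers
schema error: expected keys dx, dy, dz, yaw, fingers
```

View pics/w1.png

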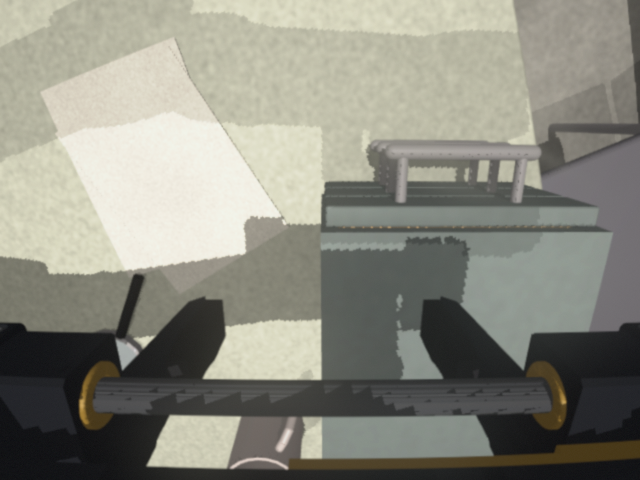

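The rows were refused because each one needs all five keys, so nothing moved. The picture only shows the equipment box near the start pose.

```bash
python3 -m crank '[{"dx":1.6,"dy":-3.6,"dz":0.6,"yaw":0,"fingers":6},{"dx":1.6,"dy":-3.6,"dz":0.6,"yaw":0,"fingers":6},{"dx":1.6,"dy":-3.6,"dz":0.6,"yaw":0,"fingers":6},{"dx":1.6,"dy":-3.6,"dz":0.6,"yaw":0,"fingers":6},{"dx":1.6,"dy":-3.6,"dz":0.6,"yaw":0,"fingers":6},{"dx":1.6,"dy":-3.6,"dz":0.6,"yaw":0,"fingers":6},{"dx":1.6,"dy":-3.6,"dz":0.6,"yaw":0,"fingers":6},{"dx":1.6,"dy":-3.6,"dz":0.6,"yaw":0,"fingers":6},{"dx":1.6,"dy":-3.6,"dz":0.6,"yaw":0,"fingers":6},{"dx":1.6,"dy":-3.6,"dz":0.6,"yaw":0,"fingers":6},{"dx":1.6,"dy":-3.6,"dz":0.6,"yaw":0,"fingers":6},{"dx":1.6,"dy":-3.6,"dz":0.6,"yaw":0,"fingers":6}]' 10; python3 -m crank '[{"dx":0.8,"dy":-3.8,"dz":-0.4,"yaw":0.05,"fingers":6},{"dx":0.8,"dy":-3.8,"dz":-0.4,"yaw":0.05,"fingers":6},{"dx":0.8,"dy":-3.8,"dz":-0.4,"yaw":0,"fingers":6},{"dx":0.8,"dy":-3.8,"dz":-0.4,"yaw":0,"fingers":6},{"dx":0.8,"dy":-3.8,"dz":-0.4,"yaw":0,"fingers":6},{"dx":0.8,"dy":-3.8,"dz":-0.4,"yaw":0,"fingers":6},{"dx":0.8,"dy":-3.8,"dz":-0.4,"yaw":0,"fingers":6},{"dx":0.8,"dy":-3.8,"dz":-0.4,"yaw":0,"fingers":6},{"dx":0.8,"dy":-3.8,"dz":-0.4,"yaw":0,"fingers":6},{"dx":0.8,"dy":-3.8,"dz":-0.4,"yaw":0,"fingers":6},{"dx":0.8,"dy":-3.8,"dz":-0.4,"yaw":0,"fingers":6},{"dx":0.8,"dy":-3.8,"dz":-0.4,"yaw":0,"fingers":6}]'; python3 -m crank '[{"dx":0,"dy":0,"dz":-3,"yaw":0,"fingers":6},{"dx":0,"dy":0,"dz":-3,"yaw":0,"fingers":6},{"dx":0,"dy":0,"dz":-1,"yaw":0,"fingers":6},{"dx":0,"dy":0,"dz":0,"yaw":0,"fingers":6}]'
python3 - <<'E'
from h import *
p=P();print(p);snap('wrist','w2')
print(proj('wrist',[504.5,-276,71],p), telemetry.state()['q'])
E
```

```text
clock: 1.15
tool_pos: [386.6, 186.2, 311.0]
ee_rot: [-0.0, 0.151, 0.988, 0.0]
wrist_force: [0.3, -0.4, 0.6]
finger_gap: 60.0
grip_force: 0.0
clock: 2.15
tool_pos: [482.5, -269.4, 262.3]
ee_rot: [-0.0, 0.101, 0.995, 0.0]
wrist_force: [0.3, 0.7, -0.2]
finger_gap: 60.0
grip_force: 0.0
clock: 2.48
tool_pos: [480.7, -266.6, 190.3]
ee_rot: [-0.003, 0.102, 0.995, 0.001]
wrist_force: [-0.8, -0.3, -0.3]
finger_gap: 59.7
grip_force: 0.0
(array([ 480.69513069, -266.5523713 ,  190.2555736 ]), array([-2.70954069e-03,  1.01608795e-01,  9.94820415e-01,  8.07754079e-04]))
[318.1 271.4] [ 0.00396382  0.47313721  0.55221443  1.86887594 -0.31265877  0.88857769
  2.07468681]
```

View pics/w2.png

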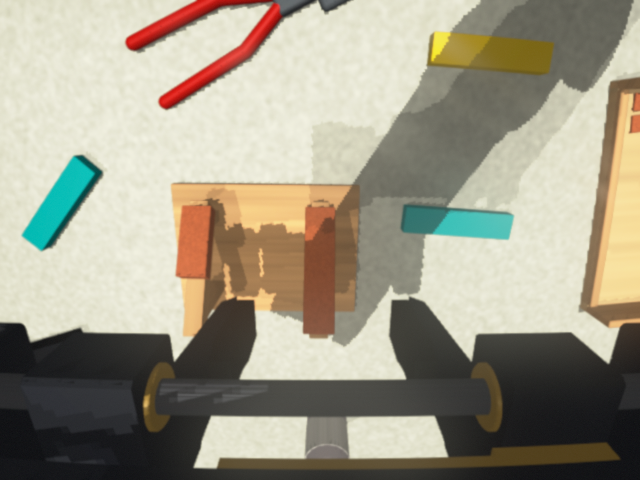

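The tile's upper face runs from its low end at (306–334,206) to its high end at (303–335,335). The fingers are lined up with it.

Run:
```python
from h import *
p=P()
lo=[atz('wrist',u,206,45,p) for u in(306,334)]; hi=[atz('wrist',u,336,95,p) for u in(303,335)]
print(lo,hi); L=np.mean(lo,0);H=np.mean(hi,0);d=H-L
print('centre top',(L+H)/2,'len',np.hypot(*d[:2]),'yaw',np.degrees(np.arctan2(d[1],d[0])))
rc=[atz('wrist',*q,8,p) for q in((173,183),(358,184),(357,311))];print('rest corners',rc)
R=Ro.from_quat(p[1][[1,2,3,0]]).as_matrix();print('tool y',np.degrees(np.arctan2(R[1,1],R[0,1])))
```

```text
[array([ 459.5, -277.2,   45. ]), array([ 464.1, -255.1,   45. ])] [array([ 546.5, -296.7,   95. ]), array([ 551.4, -273.1,   95. ])]
centre top [ 505.375 -275.525   70.   ] len 89.144180965445 yaw -12.141891918487541
rest corners [array([ 421.3, -393.1,    8. ]), array([ 456.6, -230.6,    8. ]), array([ 580.8, -253.6,    8. ])]
tool y 78.34669787568956
```

```bash
python3 -m crank '[{"dx":0.9,"dy":-0.35,"dz":-2.6,"yaw":0,"fingers":5.5},{"dx":0.9,"dy":-0.35,"dz":-2.6,"yaw":0,"fingers":5.5},{"dx":0.9,"dy":-0.3,"dz":-2.6,"yaw":0,"fingers":5.5},{"dx":0,"dy":0,"dz":-2,"yaw":0,"fingers":5.5},{"dx":0,"dy":0,"dz":-2,"yaw":0,"fingers":5.5},{"dx":0,"dy":0,"dz":-1.4,"yaw":0,"fingers":5.5},{"dx":0,"dy":0,"dz":0,"yaw":0,"fingers":5.5},{"dx":0,"dy":0,"dz":0,"yaw":0,"fingers":5.5}]' 15
python3 - <<'E'
from h import *
snap('wrist','w3')
E
```

```text
clock: 3.2
tool_pos: [510.1, -277.8, 61.7]
ee_rot: [0.0, 0.101, 0.995, -0.0]
wrist_force: [-0.1, 0.1, 1.4]
finger_gap: 55.2
grip_force: 0.0
```

View pics/w3.png

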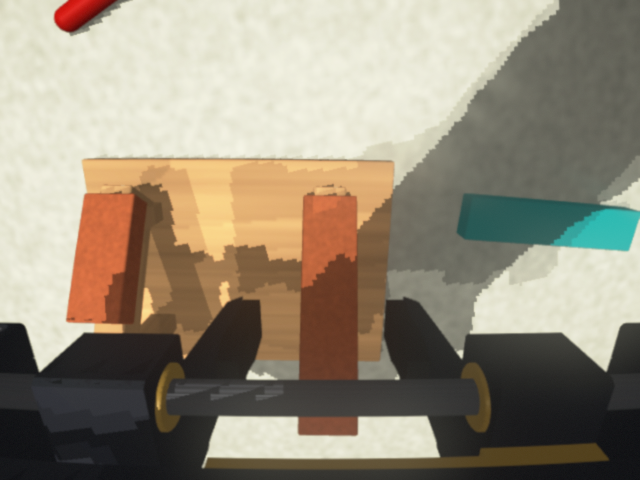

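The tile, at columns 302–357, sits between the two fingers, so I'll close and lift.

```bash
python3 -m crank '[{"dx":-0.1,"dy":0.1,"dz":-0.3,"yaw":0,"fingers":5.5},{"dx":0,"dy":0,"dz":0,"yaw":0,"fingers":2},{"dx":0,"dy":0,"dz":0,"yaw":0,"fingers":2},{"dx":0,"dy":0,"dz":0,"yaw":0,"fingers":2},{"dx":0,"dy":0,"dz":0,"yaw":0,"fingers":2},{"dx":0,"dy":0,"dz":0,"yaw":0,"fingers":2},{"dx":0,"dy":0,"dz":0.3,"yaw":0,"fingers":2},{"dx":0,"dy":0,"dz":1,"yaw":0,"fingers":2},{"dx":0,"dy":0,"dz":2.5,"yaw":0,"fingers":2},{"dx":0,"dy":0,"dz":3,"yaw":0,"fingers":2},{"dx":0,"dy":0,"dz":3,"yaw":0,"fingers":2},{"dx":0,"dy":0,"dz":0,"yaw":0,"fingers":2}]' 25
python3 - <<'E'
from h import *
snap('wrist','w4'); s=telemetry.state();print(s['q'])
a=np.radians(-6.6);c=np.array([530,98.7])
f=lambda x,y:(c+x*np.array([np.cos(a),np.sin(a)])+y*np.array([-np.sin(a),np.cos(a)])).round(1)
print(f(15,-45),f(50,25))
E
```

```text
clock: 4.25
tool_pos: [511.2, -279.0, 161.8]
ee_rot: [0.004, 0.102, 0.995, -0.001]
wrist_force: [1.4, -1.0, 0.1]
finger_gap: 24.1
grip_force: 25.0
[ 0.03718732  0.56326272  0.52330478  1.82029858 -0.36452669  0.84808296
  2.10330255]
[539.7  52.3] [582.5 117.8]
```

```bash
python3 -m crank '[{"dx":0.24,"dy":2.76,"dz":0,"yaw":-0.1235,"fingers":2},{"dx":0.24,"dy":2.76,"dz":0,"yaw":-0.1235,"fingers":2},{"dx":0.24,"dy":2.76,"dz":0,"yaw":-0.1235,"fingers":2},{"dx":0.24,"dy":2.76,"dz":0,"yaw":-0.1235,"fingers":2},{"dx":0.24,"dy":2.76,"dz":0,"yaw":-0.1235,"fingers":2},{"dx":0.24,"dy":2.76,"dz":0,"yaw":-0.1235,"fingers":2},{"dx":0.24,"dy":2.76,"dz":0,"yaw":-0.1235,"fingers":2},{"dx":0.24,"dy":2.76,"dz":0,"yaw":-0.1235,"fingers":2},{"dx":0.24,"dy":2.76,"dz":0,"yaw":-0.1235,"fingers":2},{"dx":0.24,"dy":2.76,"dz":0,"yaw":-0.1235,"fingers":2},{"dx":0.24,"dy":2.76,"dz":0,"yaw":-0.1235,"fingers":2},{"dx":0.24,"dy":2.76,"dz":0,"yaw":-0.1235,"fingers":2}]'; python3 -m crank '[{"dx":0,"dy":0,"dz":0,"yaw":0,"fingers":2},{"dx":0,"dy":0,"dz":0,"yaw":0,"fingers":2}]'
python3 - <<'E'
from h import *
p=P();print(p[1]); snap('wrist','w5')
R=Ro.from_quat(p[1][[1,2,3,0]]).as_matrix();print('tool y',np.degrees(np.arctan2(R[1,1],R[0,1])),telemetry.state()['q'])
E
```

```text
clock: 5.3
tool_pos: [536.5, 55.9, 155.1]
ee_rot: [-0.0, 0.749, 0.663, -0.001]
wrist_force: [-0.3, -0.7, -1.2]
finger_gap: 23.8
grip_force: 25.0
clock: 5.47
tool_pos: [536.6, 56.2, 154.7]
ee_rot: [-0.0, 0.745, 0.667, -0.001]
wrist_force: [0.7, 0.2, -1.1]
finger_gap: 24.0
grip_force: 25.0
[-2.61260409e-04  7.44967501e-01  6.67100048e-01 -9.37970910e-04]
tool y -6.312725122085873 [-0.85018401  0.63983091  0.91729742  1.93774267 -0.65182841  0.89423027
  0.29253124]
```

View pics/w5.png

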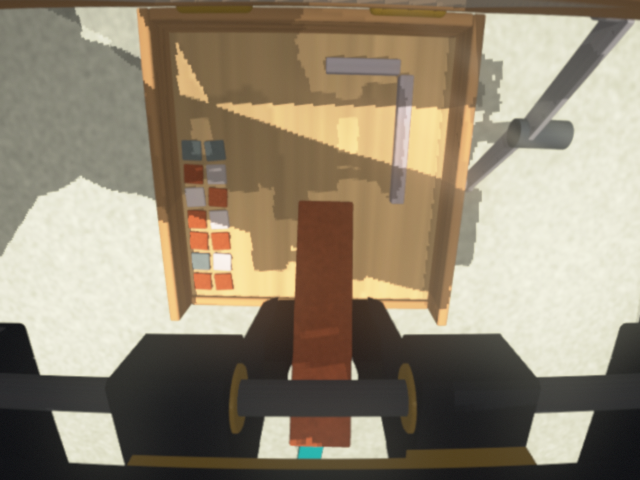

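The case fills the picture. The short stop face runs from (326,73) to (400,75) and the long stop face from (399,76) to (391,203). The knee pin spans columns 510–573 at row 134, with the links at its inner end. The tile is held straight.

Run:
```python
from h import *
p=P()
W=lambda u,v,z:atz('wrist',u,v,z,p)
pts=[((399,76),22,(62,75)),((391,203),22,(62,-17)),((326,73),22,(10,75)),((172,320),44,(-110,-110)),((447,324),44,(110,-110)),((483,15),44,(110,110)),((140,10),44,(-110,110))]
M=np.array([W(*q,z)[:2] for q,z,_ in pts]);C=np.array([c for *_,c in pts],float)
from scipy.optimize import least_squares
def mod(x):
    c,s=np.cos(x[2]),np.sin(x[2]);return C@np.array([[c,s],[-s,c]])+x[:2]
r=least_squares(lambda x:(mod(x)-M).ravel(),[530,98,-.115]);print(r.x,np.degrees(r.x[2]));print((mod(r.x)-M).round(1))
x=r.x;np.save('case.npy',x)
inv=lambda X:np.array([[np.cos(x[2]),np.sin(x[2])],[-np.sin(x[2]),np.cos(x[2])]])@(np.array(X)[:2]-x[:2])
print('pin',inv(W(510,132,90)),inv(W(573,134,90)),inv(W(545,121,90)),inv(W(545,148,90)))
print('tcp',inv(p[0]))
# pin triangulated with top
print('pin in top',inv(atz('top',275.0,184.8,90)))
print('tile low end top corners',inv(W(299,201,130)),inv(W(352,201,130)))
```

```text
[ 5.32707137e+02  9.65876928e+01 -1.29470994e-01] -7.418141544248063
[[ 0.9  1.1]
 [ 0.3 -0.6]
 [-0.1  0.3]
 [-1.3 -1.4]
 [ 0.4 -1.7]
 [ 2.5  0.9]
 [-2.7  1.5]]
pin [112.58135502  38.3687728 ] [149.54227037  38.74392102] [131.78544934  45.00373786] [134.39041239  30.41798565]
tcp [  9.31826029 -41.38332542]
pin in top [130.43016394  38.37326265]
tile low end top corners [-2.18039281  5.07325905] [22.5752202   5.47278985]
```

```bash
python3 -m crank '[{"dx":0,"dy":0,"dz":-2.5,"yaw":-0.02,"fingers":2},{"dx":0,"dy":0,"dz":-2.5,"yaw":0,"fingers":2},{"dx":0,"dy":0,"dz":-2.5,"yaw":0,"fingers":2},{"dx":0,"dy":0,"dz":-2.5,"yaw":0,"fingers":2},{"dx":0,"dy":0,"dz":-0.8,"yaw":0,"fingers":2},{"dx":0,"dy":0,"dz":0,"yaw":0,"fingers":2}]' 10; python3 -m crank '[{"dx":0,"dy":0,"dz":-0.5,"yaw":0,"fingers":2},{"dx":0,"dy":0,"dz":-0.5,"yaw":0,"fingers":2},{"dx":0,"dy":0,"dz":-0.5,"yaw":0,"fingers":2},{"dx":0,"dy":0,"dz":-0.5,"yaw":0,"fingers":2},{"dx":0,"dy":0,"dz":-0.3,"yaw":0,"fingers":2},{"dx":0,"dy":0,"dz":0,"yaw":0,"fingers":2},{"dx":0,"dy":0,"dz":0,"yaw":0,"fingers":2}]' 4
python3 - <<'E'
from h import *
p=P();print(p); snap('wrist','w6')
E
```

```text
clock: 6.02
tool_pos: [535.7, 52.7, 46.3]
ee_rot: [-0.001, 0.754, 0.657, -0.002]
wrist_force: [-0.8, 0.5, -0.3]
finger_gap: 23.8
grip_force: 10.0
clock: 6.6
tool_pos: [537.2, 54.6, 24.7]
ee_rot: [-0.0, 0.753, 0.658, -0.0]
wrist_force: [-0.2, 0.2, -0.8]
finger_gap: 24.4
grip_force: 4.0
(array([537.17289459,  54.57873506,  24.67854048]), array([-1.17564834e-04,  7.53107061e-01,  6.57897969e-01, -4.42666335e-05]))
```

View pics/w6.png

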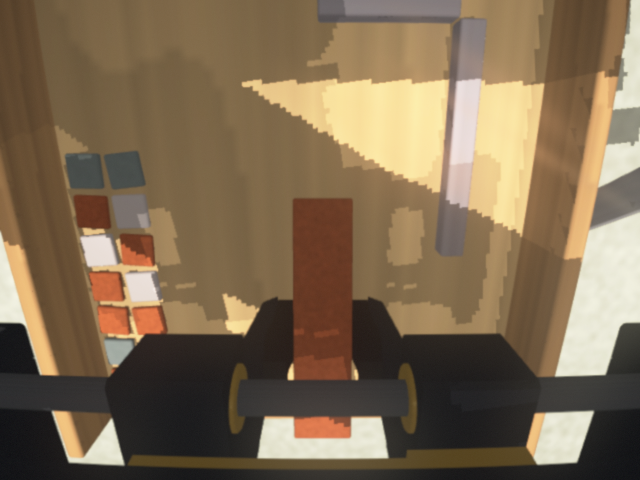

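The tile is over the bare floor, clear of both stops. Its low end is at row 200 and the long stop is at columns 437–485. I'll go down the last centimetre and release.

```bash
python3 -m crank '[{"dx":0,"dy":0,"dz":-0.4,"yaw":0,"fingers":2},{"dx":0,"dy":0,"dz":-0.4,"yaw":0,"fingers":2},{"dx":0,"dy":0,"dz":-0.2,"yaw":0,"fingers":2},{"dx":0,"dy":0,"dz":0,"yaw":0,"fingers":2},{"dx":0,"dy":0,"dz":0,"yaw":0,"fingers":2.7},{"dx":0,"dy":0,"dz":0,"yaw":0,"fingers":3.5},{"dx":0,"dy":0,"dz":0,"yaw":0,"fingers":4.5},{"dx":0,"dy":0,"dz":0,"yaw":0,"fingers":4.5},{"dx":0,"dy":0,"dz":0,"yaw":0,"fingers":4.5}]' 4; python3 -m crank '[{"dx":0.5,"dy":-4,"dz":0.5,"yaw":0,"fingers":4.5},{"dx":0.1,"dy":-1,"dz":3,"yaw":0,"fingers":4.5},{"dx":0,"dy":0,"dz":3,"yaw":0,"fingers":4.5},{"dx":0,"dy":0,"dz":3,"yaw":0,"fingers":4.5},{"dx":0,"dy":0,"dz":0,"yaw":0,"fingers":4.5}]' 4
python3 - <<'E'
from h import *
p=P();print(p); snap('wrist','w7')
E
```

```text
clock: 7.4
tool_pos: [537.3, 54.5, 14.8]
ee_rot: [0.0, 0.753, 0.658, 0.0]
wrist_force: [-0.8, -0.1, 0.3]
finger_gap: 44.6
grip_force: 0.0
clock: 7.82
tool_pos: [546.2, 3.3, 114.3]
ee_rot: [0.002, 0.754, 0.657, 0.003]
wrist_force: [0.5, 0.6, 0.7]
finger_gap: 45.3
grip_force: 0.0
(array([546.22562171,   3.32081023, 114.34210921]), array([0.00222967, 0.75371064, 0.65719642, 0.0028556 ]))
```

View pics/w7.png

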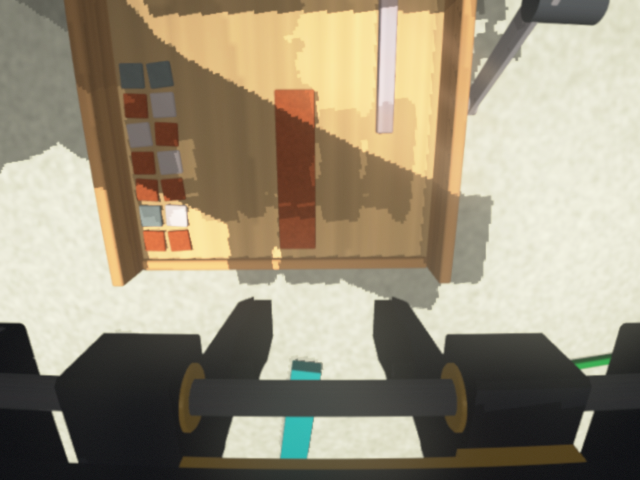

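The tile lies flat in the case, with its corners at (276,90), (315,90), (316,247) and (279,247), and it is clear of both stops.

```bash
cat >> h.py <<'E'
x=np.load('case.npy')
def inv(X): return np.array([[np.cos(x[2]),np.sin(x[2])],[-np.sin(x[2]),np.cos(x[2])]])@(np.array(X)[:2]-x[:2])
def fw(a,b): return (x[:2]+a*np.array([np.cos(x[2]),np.sin(x[2])])+b*np.array([-np.sin(x[2]),np.cos(x[2])])).round(1)
E
python3 - <<'E'
from h import *
p=P()
q=np.array([inv(atz('wrist',u,v,26,p)) for u,v in((276,90),(315,90),(316,247),(279,247))]);print(q.round(1),q.mean(0))
print(inv(atz('wrist',377.5,131,22,p)),'long stop end expect 62,-17')
print('tcp',inv(p[0]))
print('side push start',fw(0,-25),'end',fw(29,-25),'R axes',fw(1,0)-x[:2])
E
```

```text
[[ -1.5  11.2]
 [ 21.4  11. ]
 [ 20.7 -85.7]
 [ -3.7 -85.6]] [  9.23368374 -37.28257859]
[ 59.39394316 -12.4233449 ] long stop end expect 62,-17
tcp [ 24.27947408 -90.00174249]
side push start [529.5  71.8] end [558.2  68.1] R axes [ 0.99286271 -0.08769284]
```

```bash
python3 -m crank '[{"dx":-0.3,"dy":0.45,"dz":0,"yaw":0.125,"fingers":6},{"dx":-0.3,"dy":0.45,"dz":0,"yaw":0.125,"fingers":6},{"dx":-0.3,"dy":0.45,"dz":0,"yaw":0.125,"fingers":6},{"dx":-0.3,"dy":0.45,"dz":0,"yaw":0.125,"fingers":6},{"dx":-0.3,"dy":0.45,"dz":0,"yaw":0.125,"fingers":6},{"dx":-0.3,"dy":0.45,"dz":0,"yaw":0.125,"fingers":6},{"dx":-0.3,"dy":0.45,"dz":0,"yaw":0.125,"fingers":6},{"dx":-0.3,"dy":0.45,"dz":0,"yaw":0.125,"fingers":6},{"dx":-0.3,"dy":0.45,"dz":0,"yaw":0.125,"fingers":6},{"dx":-0.3,"dy":0.45,"dz":0,"yaw":0.125,"fingers":6},{"dx":-0.3,"dy":0.45,"dz":0,"yaw":0.125,"fingers":6},{"dx":-0.3,"dy":0.45,"dz":0,"yaw":0.125,"fingers":6}]'; python3 -m crank '[{"dx":0,"dy":0,"dz":0,"yaw":0.071,"fingers":6},{"dx":0,"dy":0,"dz":-3,"yaw":0,"fingers":6},{"dx":0,"dy":0,"dz":-3,"yaw":0,"fingers":6},{"dx":0,"dy":0,"dz":-3,"yaw":0,"fingers":6},{"dx":0,"dy":0,"dz":-0.6,"yaw":0,"fingers":6},{"dx":0,"dy":0,"dz":0,"yaw":0,"fingers":6},{"dx":0,"dy":0,"dz":0,"yaw":0,"fingers":6}]'
cat >> h.py <<'E'
def rep():
    s=telemetry.state();p=P();R=Ro.from_quat(p[1][[1,2,3,0]]).as_matrix()
    c,sn=np.cos(x[2]),np.sin(x[2]);f=s['wrist_force']
    print('case xy',inv(p[0]).round(1),'z',p[0][2].round(1),'tooly-case x deg',np.degrees(np.arctan2(R[1,1],R[0,1])-x[2]).round(2),'F case',(c*f[0]+sn*f[1]).round(1),(-sn*f[0]+c*f[1]).round(1),f[2].round(1),'t',s['clock'])
E
python3 -c "from h import *;rep()"
```

```text
clock: 8.87
tool_pos: [506.2, 59.0, 108.7]
ee_rot: [-0.001, 0.099, 0.995, -0.0]
wrist_force: [-1.1, 0.1, 0.4]
finger_gap: 60.0
grip_force: 0.0
clock: 9.45
tool_pos: [506.4, 58.5, 13.1]
ee_rot: [-0.001, 0.067, 0.998, 0.0]
wrist_force: [-0.6, -0.7, 0.7]
finger_gap: 59.9
grip_force: 0.0
case xy [-21.1 -41.2] z 13.1 tooly-case x deg 89.69 F case -0.5 -0.8 0.7 t 9.45
```

```bash
python3 -m crank '[{"dx":0,"dy":0,"dz":0.4,"yaw":0.005,"fingers":6},{"dx":0.5,"dy":-0.065,"dz":0,"yaw":0,"fingers":6},{"dx":0.5,"dy":-0.065,"dz":0,"yaw":0,"fingers":6},{"dx":0.5,"dy":-0.065,"dz":0,"yaw":0,"fingers":6},{"dx":0.5,"dy":-0.065,"dz":0,"yaw":0,"fingers":6},{"dx":0.5,"dy":-0.065,"dz":0,"yaw":0,"fingers":6},{"dx":0.5,"dy":-0.065,"dz":0,"yaw":0,"fingers":6},{"dx":0.5,"dy":-0.065,"dz":0,"yaw":0,"fingers":6},{"dx":0.5,"dy":-0.065,"dz":0,"yaw":0,"fingers":6},{"dx":0.4,"dy":-0.05,"dz":0,"yaw":0,"fingers":6},{"dx":0,"dy":0,"dz":0,"yaw":0,"fingers":6},{"dx":0,"dy":0,"dz":0,"yaw":0,"fingers":6}]'; python3 -c "from h import *;rep()"
python3 -m crank '[{"dx":0.2,"dy":-0.025,"dz":0,"yaw":0,"fingers":6},{"dx":0.2,"dy":-0.025,"dz":0,"yaw":0,"fingers":6},{"dx":0.2,"dy":-0.025,"dz":0,"yaw":0,"fingers":6},{"dx":0.1,"dy":-0.01,"dz":0,"yaw":0,"fingers":6},{"dx":0,"dy":0,"dz":0,"yaw":0,"fingers":6},{"dx":0,"dy":0,"dz":0,"yaw":0,"fingers":6}]'; python3 -c "from h import *;rep();snap('top','t2')"
```

```text
clock: 10.45
tool_pos: [551.5, 52.6, 17.7]
ee_rot: [0.0, 0.065, 0.998, -0.0]
wrist_force: [0.4, -0.3, -0.1]
finger_gap: 60.3
grip_force: 0.0
case xy [ 24.4 -41.2] z 17.7 tooly-case x deg 89.98 F case 0.4 -0.2 -0.1 t 10.45
clock: 10.95
tool_pos: [553.6, 52.4, 16.9]
ee_rot: [-0.005, 0.064, 0.998, 0.0]
wrist_force: [-10.9, 0.3, 8.6]
finger_gap: 59.8
grip_force: 5.4
case xy [ 26.4 -41.1] z 16.9 tooly-case x deg 90.05 F case -10.8 -1.1 8.6 t 10.95
```

```bash
python3 -m crank '[{"dx":-0.6,"dy":0.08,"dz":0,"yaw":0,"fingers":6},{"dx":-0.6,"dy":0.08,"dz":0,"yaw":0,"fingers":6},{"dx":0,"dy":0,"dz":2.5,"yaw":0,"fingers":6},{"dx":0,"dy":0,"dz":2,"yaw":0,"fingers":0},{"dx":0.6,"dy":-2.7,"dz":0,"yaw":0,"fingers":0},{"dx":0.6,"dy":-2.7,"dz":0,"yaw":0,"fingers":0},{"dx":0.6,"dy":-2.5,"dz":0,"yaw":0,"fingers":0},{"dx":0,"dy":0,"dz":0,"yaw":0,"fingers":0},{"dx":0,"dy":0,"dz":0,"yaw":0,"fingers":0}]'
python3 - <<'E'
from h import *
rep()
# tile outline in wrist view by colour, z=26
p=P();im=vision.camera('wrist');hsv=cv2.cvtColor(im,cv2.COLOR_RGB2HSV)
m=((hsv[...,0]<10)&(hsv[...,1]>130)&(hsv[...,2]>40)).astype(np.uint8)
n,l,s,c=cv2.connectedComponentsWithStats(m)
for i in np.argsort(-s[1:,4])[:3]+1:
    r=cv2.minAreaRect(np.argwhere(l==i)[:,::-1].astype(np.float32));print(s[i]);print(np.array([inv(atz('wrist',*q,26,p)) for q in cv2.boxPoints(r)]).round(1))
E
```

```text
clock: 11.75
tool_pos: [564.6, -27.4, 63.0]
ee_rot: [0.001, 0.066, 0.998, -0.0]
wrist_force: [0.1, 0.7, -0.1]
finger_gap: 22.2
grip_force: 0.0
case xy [  47.6 -118.9] z 63.0 tooly-case x deg 89.79 F case 0.0 0.7 -0.1 t 11.75
[ 492  266   67   38 1688]
[[ 38.1 -29. ]
 [ 38.4   8. ]
 [ 60.8  12.7]
 [ 60.1 -25.7]]
[379  22  30  33 846]
[[-77.8 -94.3]
 [-78.3 -81.5]
 [-65.2 -80.3]
 [-64.7 -93.4]]
[526  25  31  33 659]
[[-65.3 -26.5]
 [-78.3 -26.5]
 [-77.6 -13.1]
 [-64.5 -12.8]]
```

```bash
python3 -m crank '[{"dx":0,"dy":0,"dz":-2.2,"yaw":0.004,"fingers":0},{"dx":0,"dy":0,"dz":-2,"yaw":0,"fingers":0},{"dx":0,"dy":0,"dz":0,"yaw":0,"fingers":0},{"dx":0,"dy":0,"dz":0,"yaw":0,"fingers":0},{"dx":0.08,"dy":0.6,"dz":0,"yaw":0,"fingers":0},{"dx":0.08,"dy":0.6,"dz":0,"yaw":0,"fingers":0},{"dx":0.08,"dy":0.6,"dz":0,"yaw":0,"fingers":0},{"dx":0.08,"dy":0.6,"dz":0,"yaw":0,"fingers":0},{"dx":0.08,"dy":0.6,"dz":0,"yaw":0,"fingers":0},{"dx":0.08,"dy":0.6,"dz":0,"yaw":0,"fingers":0}]'; python3 -c "from h import *;rep()"
python3 -m crank '[{"dx":0.08,"dy":0.6,"dz":0,"yaw":0,"fingers":0},{"dx":0.08,"dy":0.6,"dz":0,"yaw":0,"fingers":0},{"dx":0.08,"dy":0.6,"dz":0,"yaw":0,"fingers":0},{"dx":0.08,"dy":0.6,"dz":0,"yaw":0,"fingers":0},{"dx":0.08,"dy":0.6,"dz":0,"yaw":0,"fingers":0},{"dx":0.05,"dy":0.4,"dz":0,"yaw":0,"fingers":0},{"dx":0,"dy":0,"dz":0,"yaw":0,"fingers":0},{"dx":0,"dy":0,"dz":0,"yaw":0,"fingers":0}]'; python3 -c "from h import *;rep()"
```

```text
clock: 12.63
tool_pos: [569.4, 11.4, 21.1]
ee_rot: [0.0, 0.063, 0.998, 0.0]
wrist_force: [-0.0, -0.4, 0.2]
finger_gap: 0.3
grip_force: 0.4
case xy [ 47.3 -79.8] z 21.1 tooly-case x deg 90.24 F case 0.0 -0.4 0.2 t 12.6333
clock: 13.3
tool_pos: [573.5, 44.9, 20.6]
ee_rot: [-0.0, 0.063, 0.998, 0.0]
wrist_force: [-0.5, -0.8, -0.5]
finger_gap: 0.2
grip_force: 0.0
case xy [ 47.1 -46. ] z 20.6 tooly-case x deg 90.24 F case -0.4 -0.8 -0.5 t 13.3
```

Now the last few millimetres, until the short stop pushes back.

```bash
python3 -m crank '[{"dx":0.03,"dy":0.2,"dz":0,"yaw":0,"fingers":0},{"dx":0.03,"dy":0.2,"dz":0,"yaw":0,"fingers":0},{"dx":0.03,"dy":0.2,"dz":0,"yaw":0,"fingers":0},{"dx":0.02,"dy":0.15,"dz":0,"yaw":0,"fingers":0},{"dx":0,"dy":0,"dz":0,"yaw":0,"fingers":0},{"dx":0,"dy":0,"dz":0,"yaw":0,"fingers":0}]'; python3 -c "from h import *;rep()"
```

```text
clock: 13.8
tool_pos: [574.7, 52.2, 20.7]
ee_rot: [0.0, 0.063, 0.998, 0.0]
wrist_force: [0.2, -0.1, -0.1]
finger_gap: 0.7
grip_force: 0.0
case xy [ 47.4 -38.6] z 20.7 tooly-case x deg 90.22 F case 0.2 -0.1 -0.1 t 13.8
```

```bash
python3 -m crank '[{"dx":0.03,"dy":0.2,"dz":0,"yaw":0,"fingers":0},{"dx":0.03,"dy":0.2,"dz":0,"yaw":0,"fingers":0},{"dx":0,"dy":0,"dz":0,"yaw":0,"fingers":0},{"dx":0,"dy":0,"dz":0,"yaw":0,"fingers":0}]'|grep -E "force"
python3 - <<'E'
from h import *
rep()
p=P();im=vision.camera('wrist');cv2.imwrite('pics/w8.png',im[:,:,::-1]);hsv=cv2.cvtColor(im,cv2.COLOR_RGB2HSV)
m=((hsv[...,0]<10)&(hsv[...,1]>130)&(hsv[...,2]>40)).astype(np.uint8)
n,l,s,c=cv2.connectedComponentsWithStats(m)
for i in np.argsort(-s[1:,4])[:2]+1:
    r=cv2.minAreaRect(np.argwhere(l==i)[:,::-1].astype(np.float32));print(s[i]);print(np.array([inv(atz('wrist',*q,26,p)) for q in cv2.boxPoints(r)]).round(1))
E
```

```text
wrist_force: [-1.0, -2.8, 0.3]
grip_force: 1.1
case xy [ 47.4 -35.3] z 20.7 tooly-case x deg 90.2 F case -0.6 -2.9 0.3 t 14.1333
[ 354  289  228   59 5843]
[[ 32.9 -23.3]
 [ 31.4  74.6]
 [ 59.6  81.9]
 [ 60.2 -22. ]]
[ 365    0   41   36 1302]
[[-64.5 -22.2]
 [-75.6 -21.5]
 [-74.8  -8.5]
 [-63.8  -8.9]]
```

```bash
python3 -m crank '[{"dx":0.03,"dy":0.2,"dz":0,"yaw":0,"fingers":0},{"dx":0.02,"dy":0.15,"dz":0,"yaw":0,"fingers":0},{"dx":0,"dy":0,"dz":0,"yaw":0,"fingers":0},{"dx":0,"dy":0,"dz":0,"yaw":0,"fingers":0},{"dx":0,"dy":0,"dz":0,"yaw":0,"fingers":0}]' >/dev/null; python3 -c "from h import *;rep();snap('wrist','w9',(300,60,640,480),1.3)"
```

```text
case xy [ 47.4 -35. ] z 20.7 tooly-case x deg 90.07 F case -0.1 -10.0 3.1 t 14.6
```

```bash
python3 -m crank '[{"dx":-0.1,"dy":-0.8,"dz":0,"yaw":0,"fingers":0},{"dx":-0.1,"dy":-0.7,"dz":0,"yaw":0,"fingers":0},{"dx":0,"dy":0,"dz":3.5,"yaw":0,"fingers":0},{"dx":-1.6,"dy":1.3,"dz":0,"yaw":0,"fingers":8.8},{"dx":-1.6,"dy":1.3,"dz":0,"yaw":0,"fingers":8.8},{"dx":0,"dy":0,"dz":0,"yaw":0,"fingers":8.8},{"dx":0,"dy":0,"dz":0,"yaw":0,"fingers":8.8},{"dx":0,"dy":0,"dz":-2,"yaw":0,"fingers":8.8},{"dx":0,"dy":0,"dz":-1.8,"yaw":0,"fingers":8.8},{"dx":0,"dy":0,"dz":0,"yaw":0,"fingers":8.8},{"dx":0,"dy":0,"dz":0,"yaw":0,"fingers":8.8}]' >/dev/null; python3 -c "from h import *;rep()"
python3 -m crank '[{"dx":0.4,"dy":-0.05,"dz":0,"yaw":0,"fingers":8.8},{"dx":0.4,"dy":-0.05,"dz":0,"yaw":0,"fingers":8.8},{"dx":0.3,"dy":-0.04,"dz":0,"yaw":0,"fingers":8.8},{"dx":0.2,"dy":-0.03,"dz":0,"yaw":0,"fingers":8.8},{"dx":0,"dy":0,"dz":0,"yaw":0,"fingers":8.8},{"dx":0,"dy":0,"dz":0,"yaw":0,"fingers":8.8}]' >/dev/null; python3 -c "from h import *;rep()"
```

```text
case xy [ 12.4 -25.5] z 17.2 tooly-case x deg 90.17 F case -0.4 0.2 1.0 t 15.5667
case xy [ 25.8 -24.7] z 17.9 tooly-case x deg 90.21 F case -0.4 0.4 0.3 t 16.0667
```

```bash
python3 -m crank '[{"dx":0.2,"dy":-0.025,"dz":0,"yaw":0,"fingers":8.8},{"dx":0.2,"dy":-0.025,"dz":0,"yaw":0,"fingers":8.8},{"dx":0,"dy":0,"dz":0,"yaw":0,"fingers":8.8},{"dx":0,"dy":0,"dz":0,"yaw":0,"fingers":8.8}]' >/dev/null; python3 -c "from h import *;rep()"
```

```text
case xy [ 26.6 -24.5] z 17.3 tooly-case x deg 90.3 F case -7.5 -1.1 4.3 t 16.4
```

```bash
python3 -m crank '[{"dx":-0.6,"dy":0.08,"dz":0,"yaw":0,"fingers":8.8},{"dx":-0.6,"dy":0.08,"dz":0,"yaw":0,"fingers":8.8},{"dx":-0.33,"dy":-2.5,"dz":0.3,"yaw":0,"fingers":8.8},{"dx":-0.33,"dy":-2.5,"dz":0.5,"yaw":0,"fingers":8.8},{"dx":0,"dy":0,"dz":3.6,"yaw":0,"fingers":8.8},{"dx":0,"dy":0,"dz":3.6,"yaw":0,"fingers":8.8},{"dx":0,"dy":0,"dz":3.6,"yaw":0,"fingers":8.8},{"dx":0,"dy":0,"dz":0,"yaw":0,"fingers":8.8}]' >/dev/null; python3 -c "from h import *;rep();snap('top','t3')"
python3 -m crank '[{"dx":2.76,"dy":0.3,"dz":0,"yaw":0.1167,"fingers":8.8},{"dx":2.76,"dy":0.3,"dz":0,"yaw":0.1167,"fingers":8.8},{"dx":2.76,"dy":0.3,"dz":0,"yaw":0.1167,"fingers":8.8},{"dx":2.76,"dy":0.3,"dz":0,"yaw":0.1167,"fingers":8.8},{"dx":2.76,"dy":0.3,"dz":0,"yaw":0.1167,"fingers":8.8},{"dx":2.76,"dy":0.3,"dz":0,"yaw":0.1167,"fingers":8.8},{"dx":0,"dy":0,"dz":0,"yaw":0,"fingers":8.8},{"dx":0,"dy":0,"dz":0,"yaw":0,"fingers":8.8}]' >/dev/null
python3 - <<'E'
from h import *
rep();snap('wrist','w10');snap('scene','s3');p=P()
print(telemetry.state()['q'])
a=cv2.imread('pics/raw_t3.png')[165:300,225:345];b=cv2.imread('pics/raw_w10.png');s=cv2.imread('pics/raw_s3.png')[190:350,260:440]
o=np.hstack([cv2.resize(a,(320,360),interpolation=cv2.INTER_CUBIC),cv2.resize(b,(480,360))])
o2=cv2.resize(s,(270,240));z=np.zeros((240,800,3),np.uint8);z[:,:270]=o2
cv2.imwrite('pics/combo.png',np.vstack([o,z]))
E
```

```text
case xy [ 21.3 -75. ] z 139.7 tooly-case x deg 90.13 F case 1.9 -0.7 -0.3 t 17.0667
case xy [179.  -35.7] z 131.8 tooly-case x deg 130.28 F case -0.5 1.2 0.0 t 17.7833
[-0.29313833  0.7598719   0.28225652  1.46010786 -0.23697519  0.95772793
  2.19617835]
```

View pics/combo.png

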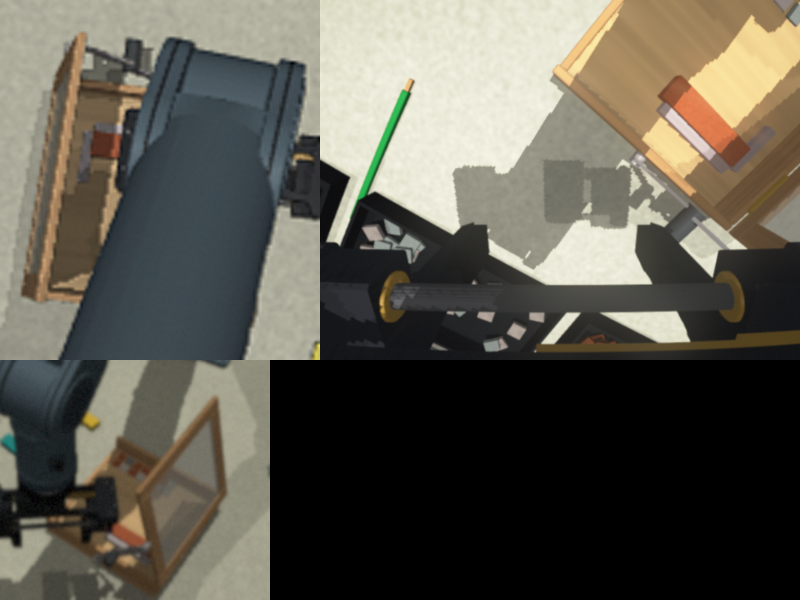

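The combined picture shows the tile tight in the corner of the two stops, at combo (700,120). The open finger stands just on the -y side of the knee pin, at combo (685,222). Next I'll go down beside the pin.

```bash
python3 -m crank '[{"dx":-0.6,"dy":0.08,"dz":-1,"yaw":0,"fingers":8.8},{"dx":0,"dy":0,"dz":-2,"yaw":0,"fingers":8.8},{"dx":0,"dy":0,"dz":-2,"yaw":0,"fingers":8.8},{"dx":0,"dy":0,"dz":-1,"yaw":0,"fingers":8.8},{"dx":0,"dy":0,"dz":0,"yaw":0,"fingers":8.8}]' >/dev/null; python3 -c "from h import *;rep()"
python3 -m crank '[{"dx":0.05,"dy":0.4,"dz":0,"yaw":0,"fingers":8.8},{"dx":0.05,"dy":0.4,"dz":0,"yaw":0,"fingers":8.8},{"dx":0.05,"dy":0.4,"dz":0,"yaw":0,"fingers":8.8},{"dx":0.05,"dy":0.4,"dz":0,"yaw":0,"fingers":8.8},{"dx":0,"dy":0,"dz":0,"yaw":0,"fingers":8.8}]' >/dev/null; python3 -c "from h import *;rep()"
```

```text
case xy [170.1 -36.2] z 71.0 tooly-case x deg 130.29 F case -1.1 0.1 -0.4 t 18.3
case xy [173.3 -17.7] z 74.5 tooly-case x deg 130.42 F case 0.0 1.0 -0.9 t 18.7167
```

```bash
for i in 1 2; do python3 -m crank '[{"dx":0.04,"dy":0.3,"dz":-0.05,"yaw":0,"fingers":8.8},{"dx":0.04,"dy":0.3,"dz":-0.05,"yaw":0,"fingers":8.8},{"dx":0,"dy":0,"dz":0,"yaw":0,"fingers":8.8}]' >/dev/null; python3 -c "from h import *;rep()"; done
```

```text
case xy [173.3 -14.3] z 72.5 tooly-case x deg 130.32 F case 1.5 -2.8 -0.2 t 18.9667
case xy [173.1  -6.8] z 71.5 tooly-case x deg 130.36 F case 1.3 -2.3 -1.4 t 19.2167
```

```bash
for i in 1 2; do python3 -m crank '[{"dx":0.04,"dy":0.3,"dz":-0.1,"yaw":0,"fingers":8.8},{"dx":0.04,"dy":0.3,"dz":-0.1,"yaw":0,"fingers":8.8},{"dx":0,"dy":0,"dz":0,"yaw":0,"fingers":8.8}]' >/dev/null; python3 -c "from h import *;rep()"; done
python3 - <<'E'
from h import *
p=P();im=vision.camera('wrist');cv2.imwrite('pics/w11.png',im[:,:,::-1])
a=cv2.imread('pics/raw_w10.png');print(proj('wrist',[*fw(130,38),90],p),proj('wrist',[*fw(130,55),79],p))
# pin blob: dark grey unsaturated near the expected spot
u,v=proj('wrist',[*fw(140,50),82],p).astype(int)
g=im[v-60:v+60:8,u-80:u+80:8].sum(2)//3;print(u,v);print(g)
E
```

```text
case xy [173.3  -3. ] z 69.1 tooly-case x deg 130.31 F case 2.6 -5.6 -3.1 t 19.4667
case xy [173.3   2. ] z 67.0 tooly-case x deg 130.29 F case 3.3 -7.8 -3.7 t 19.7167
[470.9 325. ] [488.  334.5]
465 348
[[105 108 110 109 104 104 105 104 106 104 105 105  93  93 108 101  83  88
   88  76]
 [111 110 110 103 106 103 103  98 103 158 104 103 104  92  89  94 103  83
   88  88]
 [110 106 106 105 108  46  45  43  44  97 103 195 195 139  87  55  87 104
   86  88]
 [106 109 106 106 102  48  47  44  43  43 185 189 193  50  49  52  53 125
  190 101]
 [108 109 107 110  86  48  48  45  43  43  43 185  48  51  53  78  53  52
  115 190]
 [112 112 107 112  72  50  49  47  43  42  43  41  49  51  51  55  87  52
  169 193]
 [136 152 150 112  68  52  50  47  43  42  43  41  40  51  54  49  50  85
   37  37]
 [224 221 222 220 227  54  53  47  45  43  40  41  39  39  50  50 191 183
   35  37]
 [223 225 224 224 226  60  53  48  46  44  41  39  38  39  37 188 199 125
   36  36]
 [222 221 223 224 220 221  55  50  47  45  42  39  39  37  37  35 192  41
   35  38]
 [225 233 226 225 228 228 164  51  47  45  43  41  39  38  37  34  34  36
   62  61]
 [228 228 224 229 225 222 222  52  48  48  44  42  39  37  38  35  34  59
   60  60]
 [ 76  76  74  74  71  70  68  65  63  62  59  57  55  54  52  51  51  50
   47  46]
 [ 77  77  76  76  75  73  72  68  66  62  62  59  56  54  52  51  50  49
   49  48]
 [ 76  77  76  75  74  73  72  68  67  65  62  60  57  57  55  53  52  50
   49  48]]
```

```bash
for i in 1 2; do python3 -m crank '[{"dx":0.04,"dy":0.3,"dz":-0.15,"yaw":0,"fingers":8.8},{"dx":0.04,"dy":0.3,"dz":-0.15,"yaw":0,"fingers":8.8},{"dx":0,"dy":0,"dz":0,"yaw":0,"fingers":8.8},{"dx":0,"dy":0,"dz":0,"yaw":0,"fingers":8.8}]' >/dev/null; python3 -c "from h import *;rep()"; done
```

```text
case xy [174.7   3.9] z 64.9 tooly-case x deg 130.15 F case 4.5 -13.6 -1.3 t 20.1
case xy [176.9   5.8] z 63.9 tooly-case x deg 130.04 F case 5.1 -22.1 8.2 t 20.4333
```

```bash
python3 -m crank '[{"dx":-0.1,"dy":-0.8,"dz":0,"yaw":0,"fingers":8.8},{"dx":-0.2,"dy":-1.8,"dz":0,"yaw":0,"fingers":8.8},{"dx":-0.2,"dy":-1.8,"dz":0,"yaw":0,"fingers":8.8},{"dx":0.2,"dy":0,"dz":3.4,"yaw":0,"fingers":8.8},{"dx":0.2,"dy":0,"dz":3.4,"yaw":0,"fingers":8.8},{"dx":0,"dy":0,"dz":0,"yaw":0,"fingers":8.8},{"dx":0,"dy":0,"dz":0,"yaw":0,"fingers":8.8}]' >/dev/null
python3 - <<'E'
from h import *
rep();p=P();snap('wrist','w12');print(p)
a=cv2.imread('pics/raw_w10.png')[:,:,::-1];b=cv2.imread('pics/raw_w12.png')[:,:,::-1]
u,v=proj('wrist',[*fw(130,45),85],p).astype(int);print(u,v)
def show(im):
    h=cv2.cvtColor(im,cv2.COLOR_RGB2HSV);c=im[v-80:v+81:8,u-110:u+111:8].astype(int)
    for r in c: print(''.join(' .:-=+*#%@'[9-min(9,int(q.mean()//26))] if q.max()-q.min()<35 else 'w' for q in r))
show(a);print('-----');show(b)
E
```

```text
case xy [179.3 -25.3] z 132.3 tooly-case x deg 130.38 F case 0.1 0.9 -1.3 t 21.0167
(array([707.27735605,  48.31759241, 132.33464647]), array([ 2.52746197e-03, -2.83695174e-01,  9.58911070e-01,  4.68411014e-04]))
472 289
=======+.wwwwwwwwww=-+wwww*w
=====.:.-+wwwwwwwwww*++ww*ww
++++=+++=-+wwwwwwwwww**w*www
+++++++:+:=+wwwwwwwwwwwwwwww
+++++++:-+:=++wwwwwwwwwwwwww
+++++++:-++:=++wwwwwwwwwwwww
++++++++++-:++++wwwwwwwwwwww
+++++++++=+++++++wwwwwwwwwww
=+++++++=:++++++++wwwwwwwwww
=++++++:::=++++##*+wwwwwwwww
===+++-::.::=+##*+**wwwwwwww
===+++::::*::##***=::wwwwwww
.....:..######***+:=::==wwww
. ......######**=:::=::-wwww
........#####%#-:::::=::.www
........#####%#*.:::::=...ww
........#####%%%+::::=%%%%%%
. ......#####%%%%+...#%%%%%%
.........###%%%%%%+..%%%%%%%
. .......####%%%%%%=.%#%%%%%
..........##%%%%%%%%=wwww%%%
-----
=====.=++wwwwwwwwww***w**www
====-..=:++wwwwwwwww**w*wwww
+++++++:+:++wwwwwwwwwwwwwwww
+++++++:-+-++wwwwwwwwwwwwwww
=++++++.:+++++wwwwwwwwwwwwww
+++++++::++++=+wwwwwwwwwwwww
+++++++-++++++=+wwwwwwwwwwww
+++++++:+++++++++wwwwwwwwwww
-++++++=++:+++++**wwwwwwwwww
+++++++:=::=+::###*wwwww=www
====++=:::::::###*#:=ww-wwww
====++:.::*::#*###*::-=wwwww
........#####****::*:::wwwww
........######*+::::*:::wwww
........#######.:::::*:..www
........#######*.:::::*...-w
 .......#######%+.:::=%%%%%%
........#####%%%%+...#%%%%%%
 ........####%%%%%+..%%%%%%%
.........###%%%%%%%=.%##%%%%
..........###%%%%%%%=www#%%%
```

Run:
```python
from h import *
p=P();p0=(np.array([*fw(179,-35.7),131.8]),p[1])
for nm,pp in(('w10',p0),('now',p)):
    for y,z in((38,90),(46,85),(55,79),(60,75)): print(nm,y,z,proj('wrist',[*fw(118,y),z],pp),proj('wrist',[*fw(145,y),z],pp))
def show(f,u0,v0):
    im=cv2.imread(f)[:,:,::-1]
    c=im[v0:v0+84:3,u0:u0+150:3].astype(int)
    for r in c: print(''.join('@%#*+=-:. '[min(9,int(q.mean()//26))] if q.max()-q.min()<35 else 'w' for q in r))
print('w10');show('pics/raw_w10.png',440,250);print('now');show('pics/raw_w12.png',440,250)
```

```text
w10 38 90 [495.1 282.6] [460.1 315.6]
w10 46 85 [500.3 287.4] [466.3 319.2]
w10 55 79 [505.5 292. ] [472.4 322.7]
w10 60 75 [507.6 294.1] [475.3 323.9]
now 38 90 [482.8 274.3] [447.4 308.2]
now 46 85 [488.5 279.5] [454.2 312. ]
now 55 79 [494.2 284.4] [460.8 315.8]
now 60 75 [496.7 286.7] [464.1 317.3]
w10
++::::-==++++wwwwwwwwwwwwwwwwwwwwwwwwwwwwwwwwwwwww
++:::::+==++++wwwwwwwwwwwwwwwwwwwwwwwwwwwwwwwwwwww
+-:::-=++==++++wwwwwwwwwwwwwwwwwwwwwwwwwwwwwwwwwww
+:::-+++++==++++wwwwwwwwwwwwwwwwwwwwwwwwwwwwwwwwww
++-:+++++++==++++wwwwwwwwwwwwwwwwwwwwwwwwwwwwwwwww
++=++++++++++=++++wwwwwwwwwwwwwwwwwwwwwwwwwwwwwwww
=+++++++++++++=++++wwwwwwwwwwwwwwwwwwwwwwwwwwwwwww
=++++++++++++++==**+wwwwwwwwwwwwwwwwwwwwwwwwwwwwww
++++++++++++++++=+#*+wwwwwwwwwwwwwwwwwwwwwwwwwwwww
=++++++++++++++**###*+*wwwwwwwwwwwwwwwwwwwwwwwwwww
:=++++++++++++*####***+*wwwwwwwwwwwwwwwwwwwwwwwwww
:::--++++++++*####*****+*wwwwwwwwwwwwwwwwwwwwwwwww
:::::+++:+++*####*******+*wwwwwwwwwwwwwwwww=wwwwww
::::::=++++*####***++****++wwwwwwwwwwwwwww=wwwwwww
::::::-+++#####****==+***=::wwwwwwwwwwww==wwwwwwww
::::::::+#####*****+==++:::
[... 1367 characters left out ...]
######***=::::::wwwww-wwwwwwwwwwwww*=
:::::::-*###########**+:::::::www-wwwwwwwwwwwwwwww
+#+-::-####**#######-=*+-::::::=-wwwwwwwwwwwwwwwww
#####+####*******##-::=**-::::::=wwwwwwwwwwwwwwwww
#########*********-::::=**-::::::=wwwwwwwwwwwwwwww
########********+:::::::=**-::::::-wwwwwwwwwwwwwww
#########******+:::::::::=**-::::::-wwwwwwwwwwwwww
##########****+:::::::::::-**-:::::::+wwwwwwwwwwww
###########**=:::::::::::::-**=:::::::=wwwwwwwwwww
############=..:::::::::::::-**=::::...-wwwwwwwwww
############+....::::::::::::-**=::.....:wwwwwwwww
#############=.....:::::::::::-**=:.......+wwwwwww
##############=....::::::::::::-**=........=wwwwww
###############=..:::::::::::::::+*+.:.:.:::=www##
```

The pin now lies at about case (y 54, z 80). That is a knee travel of about 19 mm, or roughly 0.45–0.5 rad, so the stay is broken. Next I'll go up and over to the outer side of the lid.

```bash
python3 -m crank '[{"dx":0,"dy":0,"dz":4.1,"yaw":0,"fingers":0},{"dx":0,"dy":0,"dz":4.1,"yaw":0,"fingers":0},{"dx":0,"dy":0,"dz":4.1,"yaw":0,"fingers":0},{"dx":0,"dy":0,"dz":4.1,"yaw":0,"fingers":0},{"dx":0,"dy":0,"dz":1,"yaw":0,"fingers":0},{"dx":-2.7,"dy":2.3,"dz":0,"yaw":-0.116,"fingers":0},{"dx":-2.7,"dy":2.3,"dz":0,"yaw":-0.116,"fingers":0},{"dx":-2.7,"dy":2.3,"dz":0,"yaw":-0.116,"fingers":0},{"dx":-2.7,"dy":2.3,"dz":0,"yaw":-0.116,"fingers":0},{"dx":-2.7,"dy":2.3,"dz":0,"yaw":-0.116,"fingers":0},{"dx":-2.7,"dy":2.4,"dz":0,"yaw":-0.116,"fingers":0},{"dx":0,"dy":0,"dz":0,"yaw":0,"fingers":0}]'
python3 - <<'E'
from h import *
rep();snap('scene','s4');print(telemetry.state()['q'])
E
```

```text
clock: 22.07
tool_pos: [537.3, 193.4, 301.7]
ee_rot: [-0.003, 0.059, 0.998, 0.001]
wrist_force: [-0.1, 0.6, -0.5]
finger_gap: 10.0
grip_force: 0.0
case xy [-7.9 96.6] z 301.7 tooly-case x deg 90.63 F case -0.2 0.6 -0.5 t 22.0667
[-0.76411747  0.36224648  0.45480576  1.69629919 -0.17597996  1.12680418
  1.19800874]
```

```bash
python3 -m crank '[{"dx":0,"dy":0,"dz":-2,"yaw":0,"fingers":0},{"dx":0,"dy":0,"dz":-2,"yaw":0,"fingers":0},{"dx":0,"dy":0,"dz":-1.8,"yaw":0,"fingers":0},{"dx":0,"dy":0,"dz":0,"yaw":0,"fingers":0}]' >/dev/null; python3 -c "from h import *;rep()"; python3 -m crank '[{"dx":-0.05,"dy":-0.4,"dz":0,"yaw":0,"fingers":0},{"dx":-0.05,"dy":-0.4,"dz":0,"yaw":0,"fingers":0},{"dx":-0.05,"dy":-0.4,"dz":0,"yaw":0,"fingers":0},{"dx":-0.05,"dy":-0.4,"dz":0,"yaw":0,"fingers":0},{"dx":0,"dy":0,"dz":0,"yaw":0,"fingers":0}]' >/dev/null; python3 -c "from h import *;rep()"; python3 -m crank '[{"dx":-0.05,"dy":-0.4,"dz":0,"yaw":0,"fingers":0},{"dx":-0.05,"dy":-0.4,"dz":0,"yaw":0,"fingers":0},{"dx":-0.05,"dy":-0.4,"dz":0,"yaw":0,"fingers":0},{"dx":-0.05,"dy":-0.4,"dz":0,"yaw":0,"fingers":0},{"dx":0,"dy":0,"dz":0,"yaw":0,"fingers":0}]' >/dev/null; python3 -c "from h import *;rep()"
```

```text
case xy [-2.7 88.2] z 241.5 tooly-case x deg 90.5 F case -0.9 0.5 -0.4 t 22.45
case xy [-0.  72.3] z 246.6 tooly-case x deg 90.37 F case -0.8 -0.1 0.1 t 22.8667
case xy [-0.6 56.8] z 245.8 tooly-case x deg 90.42 F case -0.6 0.8 -0.5 t 23.2833
```

Run:
```python
from h import *
s=telemetry.state();snap('scene','s5')
a=cv2.imread('pics/raw_s4.png').astype(int);b=cv2.imread('pics/raw_s5.png').astype(int)
c=cv2.imread('pics/raw_scene1.png').astype(int)
def pr(phi):
    f=np.radians(phi);out=[]
    for X in(-110,110):
        y=110-220*np.cos(f)+8*np.sin(f);z=44+220*np.sin(f)+8*np.cos(f);out.append(proj('scene',[*fw(X,y),z]))
    return out
for ph in(75,72,70,68,65): print(ph,pr(ph))
# wood-coloured right-most / corner pixels of the lid's free edge at near corner (case x=+110)
for n,im in(('c',c),('a',a),('b',b)):
    h=cv2.cvtColor(im.astype(np.uint8),cv2.COLOR_BGR2HSV)
    m=((h[...,0]>5)&(h[...,0]<20)&(h[...,1]>90))
    ys,xs=np.nonzero(m[200:345,330:425]);ys+=200;xs+=330
    print(n,'top row',ys.min(),xs[ys==ys.min()].mean(),'right',xs.max(),ys[xs==xs.max()].mean())
    for row in(215,225,235,245,255,265): 
        q=np.nonzero(m[row,330:425])[0]+330; print(row,q.min() if len(q) else None,q.max() if len(q) else None,end='; ')
    print()
for f in range(70,-1,-10):
    g=np.radians(f);print(f,'centre y',round(110-203*np.cos(g)+8*np.sin(g)+10,1),'z',round(44+203*np.sin(g)+8*np.cos(g),1))
```

```text
75 [array([403.4, 213.5]), array([350.5, 278.2])]
72 [array([398.9, 212.2]), array([345.8, 276.4])]
70 [array([395.9, 211.5]), array([342.8, 275.2])]
68 [array([393. , 210.9]), array([339.7, 274.2])]
65 [array([388.8, 210.1]), array([335.4, 272.9])]
c top row 214 403.0 right 409 274.0
215 402 404; 225 394 405; 235 385 405; 245 338 406; 255 331 407; 265 330 408; 
a top row 201 405.5 right 424 208.2
215 398 421; 225 388 415; 235 380 399; 245 338 404; 255 331 406; 265 330 407; 
b top row 202 376.0 right 409 276.5
215 386 387; 225 372 398; 235 375 401; 245 338 401; 255 331 405; 265 330 406; 
70 centre y 58.1 z 237.5
60 centre y 25.4 z 223.8
50 centre y -4.4 z 204.6
40 centre y -30.4 z 180.6
30 centre y -51.8 z 152.4
20 centre y -68.0 z 120.9
10 centre y -78.5 z 87.1
0 centre y -83.0 z 52.0
```

```bash
python3 -m crank '[{"dx":-0.1,"dy":-0.78,"dz":-0.55,"yaw":0,"fingers":0},{"dx":-0.1,"dy":-0.78,"dz":-0.55,"yaw":0,"fingers":0},{"dx":-0.1,"dy":-0.78,"dz":-0.55,"yaw":0,"fingers":0},{"dx":-0.1,"dy":-0.78,"dz":-0.55,"yaw":0,"fingers":0}]' >/dev/null; python3 -c "from h import *;rep()"; python3 -m crank '[{"dx":-0.1,"dy":-0.74,"dz":-0.48,"yaw":0,"fingers":0},{"dx":-0.1,"dy":-0.74,"dz":-0.48,"yaw":0,"fingers":0},{"dx":-0.1,"dy":-0.74,"dz":-0.48,"yaw":0,"fingers":0},{"dx":-0.1,"dy":-0.74,"dz":-0.48,"yaw":0,"fingers":0},{"dx":0,"dy":0,"dz":0,"yaw":0,"fingers":0}]' >/dev/null
python3 - <<'E'
from h import *
rep();snap('scene','s6')
for n in('s5','s6'):
    h=cv2.cvtColor(cv2.imread('pics/raw_'+n+'.png'),cv2.COLOR_BGR2HSV);m=((h[...,0]>5)&(h[...,0]<20)&(h[...,1]>90))
    for row in range(215,335,10):
        q=np.nonzero(m[row,300:425])[0]+300;print(row,q.max() if len(q) else None,end='; ')
    print()
for ph in(60,50):
    f=np.radians(ph);y=110-220*np.cos(f);z=44+220*np.sin(f);print([proj('scene',[*fw(X,y),z]) for X in(-110,110)])
E
```

```text
case xy [-0.4 24.6] z 223.2 tooly-case x deg 90.41 F case 0.1 0.2 3.0 t 23.6667
case xy [-1.4 -6.1] z 203.3 tooly-case x deg 90.34 F case 0.5 -0.1 -0.1 t 24.0833
215 387; 225 398; 235 401; 245 401; 255 405; 265 406; 275 409; 285 405; 295 399; 305 392; 315 385; 325 378; 
215 359; 225 372; 235 359; 245 390; 255 395; 265 401; 275 407; 285 405; 295 399; 305 392; 315 385; 325 378; 
[array([379.1, 209.2]), array([325.6, 270.7])]
[array([366.9, 209.8]), array([313.5, 269.6])]
```

The scene picture shows the lid's outline following the tool, with its far corner near the 50° prediction, so I'll carry on down the arc.

```bash
python3 -m crank '[{"dx":-0.08,"dy":-0.63,"dz":-0.6,"yaw":0,"fingers":0},{"dx":-0.08,"dy":-0.63,"dz":-0.6,"yaw":0,"fingers":0},{"dx":-0.08,"dy":-0.63,"dz":-0.6,"yaw":0,"fingers":0},{"dx":-0.08,"dy":-0.63,"dz":-0.6,"yaw":0,"fingers":0},{"dx":-0.07,"dy":-0.53,"dz":-0.7,"yaw":0,"fingers":0},{"dx":-0.07,"dy":-0.53,"dz":-0.7,"yaw":0,"fingers":0},{"dx":-0.07,"dy":-0.53,"dz":-0.7,"yaw":0,"fingers":0},{"dx":-0.07,"dy":-0.53,"dz":-0.7,"yaw":0,"fingers":0}]' >/dev/null; python3 -c "from h import *;rep()"; python3 -m crank '[{"dx":-0.05,"dy":-0.4,"dz":-0.79,"yaw":0,"fingers":0},{"dx":-0.05,"dy":-0.4,"dz":-0.79,"yaw":0,"fingers":0},{"dx":-0.05,"dy":-0.4,"dz":-0.79,"yaw":0,"fingers":0},{"dx":-0.05,"dy":-0.4,"dz":-0.79,"yaw":0,"fingers":0},{"dx":-0.03,"dy":-0.26,"dz":-0.84,"yaw":0,"fingers":0},{"dx":-0.03,"dy":-0.26,"dz":-0.84,"yaw":0,"fingers":0},{"dx":-0.03,"dy":-0.26,"dz":-0.84,"yaw":0,"fingers":0},{"dx":-0.03,"dy":-0.26,"dz":-0.84,"yaw":0,"fingers":0}]' >/dev/null; python3 -c "from h import *;rep()"; python3 -m crank '[{"dx":-0.01,"dy":-0.1,"dz":-0.6,"yaw":0,"fingers":0},{"dx":-0.01,"dy":-0.1,"dz":-0.6,"yaw":0,"fingers":0},{"dx":-0.01,"dy":-0.1,"dz":-0.6,"yaw":0,"fingers":0},{"dx":-0.01,"dy":-0.1,"dz":-0.6,"yaw":0,"fingers":0},{"dx":-0.01,"dy":-0.1,"dz":-0.6,"yaw":0,"fingers":0},{"dx":0,"dy":0,"dz":-0.3,"yaw":0,"fingers":0},{"dx":0,"dy":0,"dz":0,"yaw":0,"fingers":0},{"dx":0,"dy":0,"dz":0,"yaw":0,"fingers":0}]' >/dev/null; python3 -c "from h import *;rep()"
```

```text
case xy [ -0.7 -51. ] z 151.7 tooly-case x deg 90.45 F case 0.6 2.9 0.7 t 24.8
case xy [ -0.6 -77.2] z 86.4 tooly-case x deg 90.46 F case -0.2 1.5 0.2 t 25.4667
case xy [ -0.2 -82.4] z 54.2 tooly-case x deg 90.45 F case 0.6 0.5 0.3 t 26.1333
```

Now the final press, in small steps until the walls push back.

```bash
for i in 1 2 3; do python3 -m crank '[{"dx":0,"dy":0,"dz":-0.15,"yaw":0,"fingers":0},{"dx":0,"dy":0,"dz":-0.15,"yaw":0,"fingers":0},{"dx":0,"dy":0,"dz":0,"yaw":0,"fingers":0}]' >/dev/null; python3 -c "from h import *;rep()"; done
```

```text
case xy [  0.2 -82.3] z 52.3 tooly-case x deg 90.44 F case -2.9 0.2 10.6 t 26.3833
case xy [  0.4 -82.3] z 51.8 tooly-case x deg 90.39 F case -12.4 -1.2 44.7 t 26.6333
case xy [  0.6 -82.3] z 51.3 tooly-case x deg 90.36 F case -21.8 -2.1 77.5 t 26.8833
```

The lid is hard against the walls, so I'll lift off at once.

```bash
python3 -m crank '[{"dx":0,"dy":0,"dz":1,"yaw":0,"fingers":0},{"dx":0,"dy":0,"dz":2,"yaw":0,"fingers":0},{"dx":0,"dy":0,"dz":4,"yaw":0,"fingers":0},{"dx":0,"dy":0,"dz":4,"yaw":0,"fingers":0},{"dx":-0.5,"dy":-4,"dz":0,"yaw":0,"fingers":0},{"dx":-0.5,"dy":-4,"dz":0,"yaw":0,"fingers":0},{"dx":-0.5,"dy":-4,"dz":0,"yaw":0,"fingers":0},{"dx":-0.5,"dy":-4,"dz":0,"yaw":0,"fingers":0},{"dx":-0.5,"dy":-4,"dz":0,"yaw":0,"fingers":0},{"dx":-0.5,"dy":-4,"dz":0,"yaw":0,"fingers":0},{"dx":0,"dy":0,"dz":0,"yaw":0,"fingers":0}]' >/dev/null
python3 - <<'E'
from h import *
rep();snap('top','t9')
im=cv2.imread('pics/raw_t9.png')
f0=cv2.imread('pics/raw_top1.png')
h=cv2.cvtColor(im,cv2.COLOR_BGR2HSV)
# shut lid: corners predicted at z 52, check colour; tile through pane at z 26
def at(X,y,z): u=proj('top',[*fw(X,y),z]);return u,[int(v) for v in h[int(round(u[1])),int(round(u[0]))]]
for X,y in((0,-102),(-99,0),(99,0),(90,-100),(0,-116)): print('lid',X,y,at(X,y,52))
m=((h[...,0]<13)&(h[...,1]>110)).astype(np.uint8)
n,l,s,c=cv2.connectedComponentsWithStats(m)
for i in range(1,n):
    if s[i][4]>60 and 220<c[i][0]<345 and 150<c[i][1]<300:
        r=cv2.minAreaRect(np.argwhere(l==i)[:,::-1].astype(np.float32));q=np.array([inv(atz('top',*k,26)) for k in cv2.boxPoints(r)]);print(s[i],q.round(1).tolist(),q.mean(0))
E
```

```text
case xy [-3.000e-01 -3.342e+02] z 156.4 tooly-case x deg 89.8 F case -0.0 0.7 0.2 t 27.8
lid 0 -102 (array([322.9, 244.2]), [15, 111, 199])
lid -99 0 (array([278.4, 276.8]), [15, 109, 173])
lid 99 0 (array([289.4, 201.6]), [15, 110, 171])
lid 90 -100 (array([326.8, 210.1]), [15, 109, 182])
lid 0 -116 (array([328.2, 244.9]), [28, 25, 175])
```

Run:
```python
from h import *
im=cv2.imread('pics/raw_t9.png').astype(int)
d=im[...,2]-im[...,1]  # redness
for y in range(90,-45,-6):
    row=[]
    for X in range(20,86,4):
        u=proj('top',[*fw(X,y),26]);row.append('%3d'%d[int(round(u[1])),int(round(u[0]))])
    print('%4d'%y,' '.join(row))
```

```text
90  -1  -1   0   0  -2   0   0   1   0   0   0   0   1   1   2   1   0
  84  -3  -3  -1  -2  -3  -4  -2  -3  -2  -3   0   1   0   1   2   2   1
  78  -3  -3  -3  -2  -1  -1  -2  -2   0  -1  -1   1  -1   0   2   2   2
  72   0   1  -1   1   3   6   5   5   4   5   3  -3  -2  -1   0   1   1
  66   1   0   0   0   4   5   4   5   5   5   0  -3  -2   0   0   0   0
  60   1   0   1   0   4   4   5   5   4   5   5  -2  -3   0   1   0   0
  54   1   0   0  -1   3   4   5   5   5   5   3  -3  -2   1   0   1   1
  48   0   0   0   0   4   6   5   4   5   5   0  -3  -3   0   1  -1   1
  42   0   1   1   0   4   5   5   4   5   5   6  -3  -2   1   0   0   1
  36   1   1   0   0   1   5   5   5   4   5   3  -2  -3   0   0   0  -1
  30   0   1   1   1   4   5   5   5   5   4   0  -3  -2   0   0   0   1
  24   1   1   1   0   5   5   5   5   4   5  -1  -3  -2   0   0   0   0
  18   0   1   0   0   1   5   6   6   5   5   4  -2  -3   0   0   1   0
  12   0   0   0   0   2   5   5   5   6   5   1  -2  -3  -1   0   1   0
   6   0   0   0   1   3   5   6   6   5   5  -1  -2  -2   0   0   1   0
   0   0   1   0  -1   5   6   6   5   5   5   5  -3  -3   1   0   0   0
  -6   1   1   0   0   2   5   5   5   5   5   3  -3  -2   0   0   0   0
 -12   0   0   0   0   3   6   5   5   5   5   1  -3  -2   0   0   1   0
 -18   0   0   0   1   4   5   5   6   5   6   2   2   0   0   0   0   0
 -24   0   1   0   0   1   2   2   5   4   1   2   0   1  -1   0   0   0
 -30   0   0   0   0   0   1   0   0  -1   0   0   2   0   0   0   0   1
 -36   0   0   1   1   0   0   1   0   1   0   1   1   0   1   0   1   0
 -42   0   1   1   1   0   0  -1   0   0   1   2   0   1   0   0   0   0
```

Through the pane the tile spans y -24 to 75 and touches both stop strips, parallel to the long one. I'm handing the job in.

```bash
python3 -c "from h import *;print(manip.finish_job())"
```

```text
the job is handed in; nothing more can be done
None
```

The job is handed in at about 28 s of the 64 s: the long tile sits against both stops, the stay is broken and the lid is shut, all as far as the cameras and forces show since no verdict came back, with one slip, the final press on the lid reaching about 77 N on the wrist (limit 120 N).

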